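# Scan a keyed shaft and press it home in its gear

### The job

Turn the keyed shaft where it stands in its nest until its white code plate squarely faces the scanner window and keep it still there for a second, so that it is read. Then lift it out and push it, key in keyway, down into the hub of the gear in the round fixture until its collar sits flat on the hub. Finish while still gripping the shaft by its shank and pressing it down with a steady push of about 20 N; do not let go, and leave everything else on the bench where it is.

Things in the scene. Friction and masses are not known exactly. Their poses are not given: they have to be found in the camera images.
- shaft: Loose steel shaft, 0.4 to 0.6 kg, 117 mm tall, upright in the nest. Origin: centre of its foot, z up its axis. Journal 24 mm diameter, 0 to 45 mm up (lowest 4 mm tapered from 17 mm); collar 50 mm diameter, 45 to 57 mm; round shank 57 to 117 mm. Key and white code plate are both on its +x side, plate right above key. Starts with the plate 0.6 to 1.5 rad clockwise (from above) of the scanner.
- shank (a point): Point on the shaft's axis at which to grip its plain round shank (26 mm diameter), 90 mm above the foot. Axes as the shaft's.
- key (a point): Middle of the key's outer face: a bar 8 mm wide on the journal's +x side, 15 to 45 mm above the foot, standing out to 17 mm from the axis. Hidden in the nest at the start. Axes as the shaft's.
- plate (a point): Centre of the outer face of the white code plate (18 mm wide, 12 mm high, small dark squares on it): on the shaft 29 mm from the axis along the shaft's +x, 51 mm above the foot. Axes as the shaft's.
- shoulder (a point): On the shaft's axis at the underside of the collar, 45 mm above the foot. Axes as the shaft's.
- nest: Fixed grey round nest 50 mm high, about 81 mm across, on one plate with the scanner. Origin on the nest's axis at the bench surface; +x points to the scanner. Its bore, 37 mm wide and open to the bench, is much wider than the journal: the shaft's collar rests on its top, foot 5 mm above the bench, and the shaft can be turned or lifted freely and may shift sideways a few mm.
- window (a point): Centre of the window in the scanner's face that looks at the nest, 77 mm from the nest's axis, 56 mm above the bench. Axes as the nest's. The scanner is a black block 50 x 60 mm, 83 mm high over the bench.
- hub: Fixed gear, 108 mm diameter over its dark teeth (22 to 46 mm above the bench), on a round aluminium fixture 160 mm diameter, 12 mm thick, with three small grey toe clamps (61 mm high, 48 to 78 mm from the axis). Its steel hub, 52 mm diameter, is 62 mm high. Origin on the axis at the bench surface, z up; +x points to the keyway. With the shaft fully home its foot is 17 mm above the bench.
- bore (a point): Centre of the bore's mouth on the hub's top face, 62 mm above the bench. Axes as the hub's. Bore 26 mm diameter, 50 mm deep; keyway a slot 10 mm wide on the bore's +x side, reaching 19 mm from the axis, over the full depth. The key meets the hub's face when the foot is 15 mm in the bore; unless it is over the keyway it goes no deeper.
- screwdriver: Bystander, loose, leave it where it is: screwdriver 200 mm long, lying between the nest and the gear fixture. Origin under its middle.
- bearing: Bystander, loose, leave it where it is: steel bearing ring 62 mm diameter, 18 mm high. Origin at the centre of its underside.
- spare_gear: Bystander, loose, leave it where it is: dark gear wheel about 90 mm diameter, 22 mm thick, lying flat, with a plain hole and no fixture. Origin at the centre of its underside.
- big_gear: Bystander, loose, leave it where it is: dark gear wheel about 110 mm diameter, 26 mm thick, lying flat. Origin at the centre of its underside.
- bottle: Bystander, loose, leave it where it is: white plastic bottle 42 mm diameter, 115 mm high. Origin at the centre of its underside.
- blank: Bystander, loose, leave it where it is: plain steel cylinder 32 mm diameter, 95 mm high, standing on the bench. Origin at the centre of its underside.
- hammer: Bystander, loose, leave it where it is: hammer lying on the right, beyond the gear fixture. Origin under its middle.
Things that resemble listed ones, but are neither listed nor needed, are in the scene too. What is shaped like the shaft but orange is not meant. Leave any blue look-alike of the hub alone.

How it is judged:
By the outcome, as a careful person would: the job done as asked, in the order asked, and still so for the second after the job is handed in, while the arm keeps its last pose, push and grip.
It also fails if it takes over 51 s, if anything falls off the work surface, if the arm or the gripper's body presses on something with over 40 N, if the wrist force passes 120 N, or if a joint passes its speed limit or range.

### The arm

A 7-joint arm with a two-finger parallel gripper is mounted at the origin on the work surface. World frame = base frame: x ahead of the robot, y to its left, z up, the work surface at z = 0. Lengths are in m, angles in rad, forces in N, time in s.
With the tool pointing down it reaches from about 0.4 to 0.85 m from the base axis. Payload 4.5 kg.
Tool frame: the origin (TCP) lies between the finger pads, 19 mm behind the fingertips; this is the grasp point; z points along the fingers, y is the line along which they close (so a half turn about z gives the same grasp; the last joint's range is limited). The gripper opens to 88 mm and grips with 3 to 60 N. Pads are 18 mm wide; open, the fingers measure 123 mm over their backs; the gripper's body (75 mm by 187 mm) begins 45 mm behind the grasp point.
Start: joints at [1.383, 0.689, -0.195, 1.565, 0.157, 0.902, -0.215], TCP at [0.138, -0.61, 0.257] pointing down, gripper open.
Joint ranges: [-3.01, 3.01], [-0.46, 2.08], [-1.47, 1.51], [0.13, 2.56], [-1, 4.14], [0.04, 2.09], [-2.66, 2.66]. Speed limits (rad/s): [2.57, 2.57, 3.14, 3.14, 3.14, 3.14, 3.14].

### API

Orientations are given as a unit quaternion [x, y, z, w].
In Python, from plant import r gives the robot as it stands.
- The arm moves only by the tool play_rows, never from a script. Its arguments are lists of equal length, an entry for each row: "translation": the shift along the tool's x, y, z in m, a list of three; "delta_rot": the turn, a rotation vector about the tool's x, y, z in degrees, a list of three; "grip": the opening, from -1 (shut) to 1 (fully open). In form: {"translation": [[x, y, z], ...], "delta_rot": [[rx, ry, rz], ...], "grip": [grip, ...]}. A call has 1 to 20 rows; each row shifts and turns the commanded pose from where the row before left it, along the tool's axes as they then stand; what a row does not reach is not made up. A row lasts 1/8 s, in which the tool goes at most 62.5 mm and 10.7 degrees, less where a joint would pass 70% of its speed; a pose out of reach is approached as far as the arm can. A call with a gripper value outside its range is refused whole. The fingers move at their own pace and stop on an object; "squeeze" is the grip in N (left out, the last holds). Time passes only in rows, so rows that do not move let the fingers close. It gives the time, the measured TCP pose, the force, the opening and the grip force at its end, in the units of the state.
- r.get_state(): the state, without advancing time (a new reading comes with each control period).
- r.snapshot(name): name is "scene" or "top" or "wrist"; returns the picture (384x512x3 uint8, blue, green, red); there is no depth.
- r.get_calibration(name): a dict with "intrinsics" (3x3 intrinsics, pixels), "k1" (the pictures are not rectified: a ray, as slopes to the right and down, at radius r is drawn at 1 + k1 r^2 times it, then the intrinsics apply), "eye" and "rotation" of the camera in the world. Camera axes: x right, y up, looking along -z (the intrinsics and any distortion apply to the point x, -y, -z); pixel columns grow to the right and rows downward; lengths in m; the calibration is good to about 2 mm. A picture is of the moment at which its call begins: read the wrist's pose just before it. get_calibration takes no time and is no camera call; for the wrist camera it gives the pose at the moment of the call.
- r.finish_job(): hands the job in; it is judged then, once.
Trained networks look in the newest picture that a camera, given by its name, has taken for a name from the list of things; names that differ only in an ending like _2 or _b are one class to them, and where a whole thing is asked for, a point or a joint stands for the part that bears it (a point fixed in the world has none). Each returns a list of dicts, best first, with "confidence" (0 to 1); they miss things now and then, are a little off and sometimes report something else, mostly with a low value. They report only what shows in the picture. A call takes as long as a camera call. They do not tell look-alikes from the thing itself.
- r.look_for(camera, target): "point" ([x, y, z] in m, in world coordinates, good to about 4 mm: the middle of the surface that is visible of it).
- r.silhouettes(camera, target): "pixels" (384x512 bool, what is visible of it).
The state is a dict: "clock": time; "q": joint angles; "qd": joint speeds; "joint_torque": joint torques, N m; "tool_pos": TCP position; "eef_rot": TCP orientation; "contact_force": force on the tool from outside, world axes, zero at the start; "moment": the same for the moment, N m; "opening": opening from 0.0 (shut) to 1.0 (fully open); "finger_force": force on a finger pad.
Only numpy, scipy, OpenCV 4.12 (cv2) and the standard library are available. Lean on these libraries where they do the work, as an engineer would, in place of code of your own. Each camera call takes 0.05 s, during which the arm holds its last target. There are 200 camera calls.

## Working session

There is one attempt and no reset: what is moved stays moved. The work goes in short steps, Python scripts to look and compute and a tool call to move; the robot and the scene stay as the last step left them, time stands still between calls to the robot, and variables do not carry over. Pictures are saved under pics/ and viewed, at most 10 in all, crops included, and the job is handed in when it is done.

Besides the shell and the picture viewer there is one more tool, called after "Emit:" as name(argument=value, ...) on one line, values as JSON. play_rows: Moves the arm, as the interface text tells. Its arguments: {"type":"object","properties":{"translation":{"type":"array","items":{"type":"array","items":{"type":"number"}}},"delta_rot":{"type":"array","items":{"type":"array","items":{"type":"number"}}},"grip":{"type":"array","items":{"type":"number"}},"squeeze":{"type":"number"}},"required":["translation","delta_rot","grip"]}

```bash
ls; mkdir -p pics
cat > h.py <<'E'
import numpy as np, cv2
from plant import r
def ray(c,px):
    K=np.array(c["intrinsics"]);k1=c["k1"];R=np.array(c["rotation"])
    d=np.array([(px[0]-K[0,2])/K[0,0],(px[1]-K[1,2])/K[1,1]]);u=d.copy()
    for _ in range(20): u=d/(1+k1*(u@u))
    return np.array(c["eye"]),R@np.array([u[0],-u[1],-1])
def at_z(c,px,z):
    e,d=ray(c,px);return e+d*(z-e[2])/d[2]
def proj(c,P):
    K=np.array(c["intrinsics"]);R=np.array(c["rotation"])
    p=R.T@(np.array(P)-np.array(c["eye"]));u=np.array([p[0],-p[1]])/-p[2]
    u=u*(1+c["k1"]*(u@u));return np.array([K[0,0]*u[0]+K[0,2],K[1,1]*u[1]+K[1,2]])
E
python3 - <<'E'
from h import *
for n in ("scene","top"):
    im=r.snapshot(n);cv2.imwrite(f"pics/{n}0.png",im)
    c=r.get_calibration(n);print(n,np.round(c["eye"],3),np.round(c["rotation"],2).tolist(),np.array(c["intrinsics"]).tolist(),c["k1"])
    for t in ("shaft","plate","nest","window","hub","bore"):
        for o in r.look_for(n,t)[:3]: print(n,t,np.round(o["point"],3),round(o["confidence"],2),np.round(proj(c,o["point"])))
print(r.get_state())
E
```

```text
pics
scene [ 0.868 -0.33   0.798] [0.26, 0.13, 0.41, 0.86] [[359.87851948922054, 0.0, 252.1478276676501], [0.0, 359.87851948922054, 193.50878114660884], [0.0, 0.0, 1.0]] -0.05566648935350932Traceback (most recent call last):
  File "<stdin>", line 6, in <module>
  File "h.py", line 12, in proj
    p=R.T@(np.array(P)-np.array(c["eye"]));u=np.array([p[0],-p[1]])/-p[2]
      ~~~^^~~~~~~~~~~~~~~~~~~~~~~~~~~~~~~~
ValueError: matmul: Input operand 1 has a mismatch in its core dimension 0, with gufunc signature (n?,k),(k,m?)->(n?,m?) (size 3 is different from 4)
```

Rotation is a quaternion.

```bash
sed -i 's/R=np.array(c\["rotation"\])/R=Rot.from_quat(c["rotation"]).as_matrix()/; 1a from scipy.spatial.transform import Rotation as Rot' h.py
python3 - <<'E'
from h import *
for n in ("scene","top"):
    im=r.snapshot(n);cv2.imwrite(f"pics/{n}0.png",im)
    c=r.get_calibration(n);print(n,np.round(c["eye"],3),np.round(c["rotation"],2).tolist())
    for t in ("shaft","plate","nest","window","hub","bore"):
        for o in r.look_for(n,t)[:3]: print(n,t,np.round(o["point"],3),round(o["confidence"],2),np.round(proj(c,o["point"])))
print(r.get_state())
E
```

```text
scene [ 0.868 -0.33   0.798] [0.26, 0.13, 0.41, 0.86]
scene shaft [0.648 0.163 0.061] 0.57 [358. 198.]
scene shaft [0.665 0.24  0.059] 0.56 [383. 187.]
scene plate [0.649 0.161 0.055] 0.96 [357. 200.]
scene plate [0.539 0.183 0.07 ] 0.91 [332. 165.]
scene plate [0.667 0.243 0.055] 0.69 [384. 188.]
scene nest [0.544 0.27  0.048] 0.86 [354. 155.]
scene window [0.546 0.271 0.048] 0.6 [355. 155.]
scene window [0.757 0.134 0.068] 0.57 [386. 234.]
scene hub [ 0.26  -0.304  0.047] 0.95 [114. 199.]
scene hub [ 0.549 -0.2    0.051] 0.7 [213. 258.]
scene hub [0.757 0.043 0.072] 0.26 [359. 257.]
scene bore [ 0.26  -0.306  0.047] 0.96 [114. 200.]
scene bore [ 0.547 -0.202  0.042] 0.67 [213. 259.]
scene bore [0.54  0.182 0.072] 0.55 [332. 165.]
top [ 0.372 -0.059  1.077] [-0.04, 0.04, 0.71, -0.7]
top shaft [0.528 0.184 0.06 ] 0.85 [168. 171.]
top shaft [0.634 0.169 0.059] 0.77 [174. 132.]
top shaft [0.656 0.244 0.055] 0.76 [148. 125.]
top plate [0.632 0.17  0.061] 0.77 [174. 133.]
top plate [0.743 0.05  0.071] 0.62 [218.  91.]
top plate [0.533 0.186 0.061] 0.58 [167. 169.]
top nest [0.513 0.271 0
[... 390 characters left out ...]
9841,  0.68906099, -0.19456442,  1.56532292,  0.15728622,
        0.90249164, -0.21513029]), 'qd': array([ 3.42327349e-04, -6.57607413e-04,  3.72369253e-04, -3.06261479e-05,
        1.05343247e-03, -1.26884471e-04, -1.27366358e-04]), 'joint_torque': array([-1.31843422e-04, -5.27448320e+01, -1.26743797e+00, -1.53739178e+01,
       -5.20128314e-02, -8.38136184e-04,  1.60262255e-05]), 'tool_pos': array([ 0.13750218, -0.60970249,  0.25746005]), 'eef_rot': array([9.93859283e-01, 1.10651355e-01, 4.06535350e-06, 4.84174090e-05]), 'contact_force': array([0.23022977, 0.14864554, 0.43172681]), 'moment': array([-0.00510493,  0.01105181, -0.01639306]), 'finger_force': 0.0, 'opening': 0.9993383402321692}
```

View pics/scene0.png

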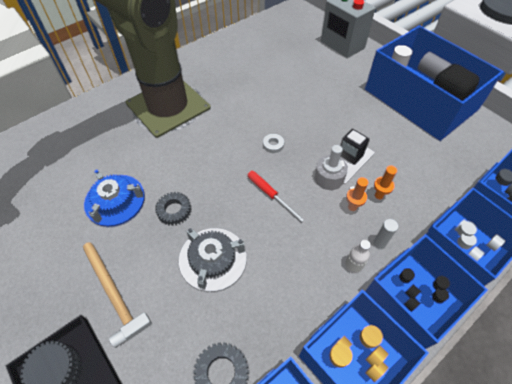

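View pics/top0.png

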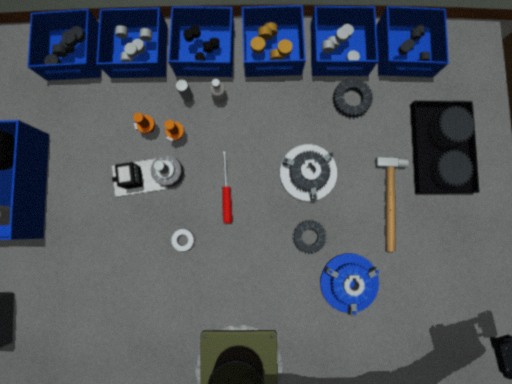

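Scene view: the grey nest with the steel shaft is at (332,168), with the scanner at (355,145). Orange decoys are at (357,195) and (384,182). The gear in the aluminium fixture is at (211,253), and the blue look-alike at (113,198). The top view agrees: nest (165,171), scanner (127,175), fixture (309,172), blue (350,283).

Run:
```python
from h import *
s=r.get_state();c=r.get_calibration("wrist");print(c)
T=Rot.from_quat(s["eef_rot"]);print("cam in tool",T.inv().apply(np.array(c["eye"])-s["tool_pos"]),(T.inv()*Rot.from_quat(c["rotation"])).as_matrix().round(3))
ct=r.get_calibration("top")
for p,z in (((165,171),.05),((127,175),.083),((309,172),.062)): print(p,at_z(ct,p,z).round(3))
cs=r.get_calibration("scene")
for p,z in (((335,148),.122),((332,180),.03),((211,249),.062)): print(p,at_z(cs,p,z).round(3))
a=cv2.imread("pics/scene0.png")[120:230,290:420];b=cv2.imread("pics/top0.png")[130:210,260:360]
cv2.imwrite("pics/crop1.png",np.vstack([cv2.resize(a,(390,330),interpolation=2),cv2.resize(b,(390,270),interpolation=2)]))
```

```text
{'intrinsics': array([[334.26349695,   0.        , 256.99486426],
       [  0.        , 334.26349695, 193.12609938],
       [  0.        ,   0.        ,   1.        ]]), 'k1': -0.03303441694077452, 'eye': array([ 0.20252248, -0.59545251,  0.38517039]), 'rotation': array([-0.10244651,  0.08179254, -0.61873013,  0.77458874])}
cam in tool [ 0.06656198  0.00041218 -0.12771048] [[ 0.001  0.966  0.26 ]
 [ 1.    -0.001 -0.   ]
 [ 0.     0.26  -0.966]]
(165, 171) [0.53  0.195 0.05 ]
(127, 175) [0.515 0.286 0.083]
(309, 172) [ 0.522 -0.189  0.062]
(335, 148) [0.53  0.19  0.122]
(332, 180) [0.557 0.174 0.03 ]
(211, 249) [ 0.533 -0.194  0.062]
```

View pics/crop1.png

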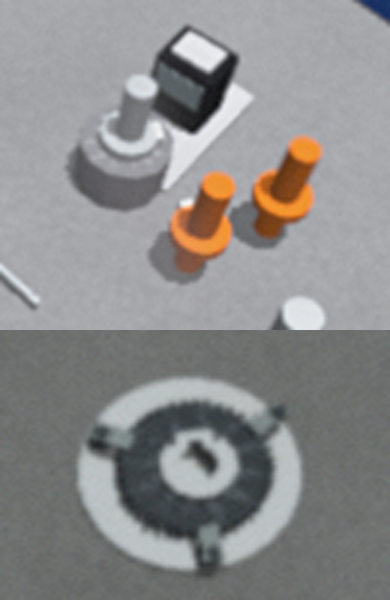

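Emit:
play_rows(translation=[[0.04, -0.027, 0], [0.04, -0.027, 0], [0.04, -0.027, 0], [0.04, -0.027, 0], [0.04, -0.027, 0], [0.04, -0.027, 0], [0.04, -0.027, 0], [0.04, -0.027, 0], [0.04, -0.027, 0], [0.04, -0.027, 0], [0.04, -0.027, 0], [0.04, -0.027, 0], [0, 0, 0], [0, 0, 0]], delta_rot=[[0, 0, 0], [0, 0, 0], [0, 0, 0], [0, 0, 0], [0, 0, 0], [0, 0, 0], [0, 0, 0], [0, 0, 0], [0, 0, 0], [0, 0, 0], [0, 0, 0], [0, 0, 0], [0, 0, 0], [0, 0, 0]], grip=[1, 1, 1, 1, 1, 1, 1, 1, 1, 1, 1, 1, 1, 1])

```text
clock: 2.55
tool_pos: [0.5339, -0.1886, 0.2573]
eef_rot: [0.994, 0.111, -0.0, 0.0]
contact_force: [-0.2, -0.6, -1.0]
opening: 1.003
finger_force: 0.0
```

Run:
```python
from h import *
s=r.get_state();c=r.get_calibration("wrist");im=r.snapshot("wrist");cv2.imwrite("pics/w1.png",im)
import pickle;pickle.dump((s,c),open("w1.pkl","wb"))
print(s["clock"],s["tool_pos"],s["eef_rot"],s["q"].round(2))
for o in r.look_for("wrist","bore")[:3]+r.look_for("wrist","hub")[:2]: print(np.round(o["point"],4),o["confidence"],proj(c,o["point"]))
```

```text
2.55 [ 0.53392481 -0.18862486  0.25731456] [ 9.93872304e-01  1.10532884e-01 -4.62937982e-04  3.31405109e-04] [ 0.34  0.61 -0.13  1.75  0.11  0.79 -1.2 ]
[ 0.5351 -0.1953  0.0479] 0.73 [263.02633334 170.45663697]
[ 0.2964 -0.2851  0.0097] 0.73 [287.56529591 349.91165698]
[ 0.3394 -0.1944  0.0263] 0.67 [226.51101113 317.97423469]
[ 0.302  -0.2857  0.0103] 0.92 [289.07082655 346.91743212]
[ 0.5381 -0.1897  0.0442] 0.73 [258.33588476 165.79941522]
```

View pics/w1.png

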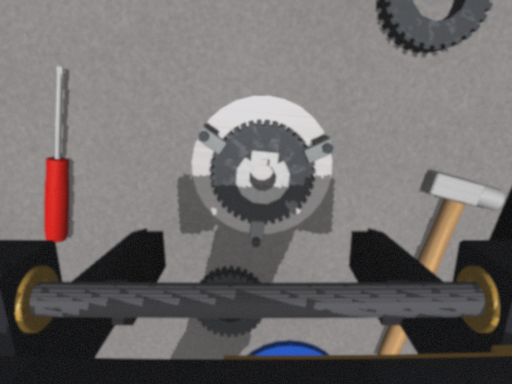

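Run:
```python
from h import *
a=cv2.imread("pics/w1.png")[130:220,210:315]
cv2.imwrite("pics/crop2.png",cv2.resize(a,None,fx=6,fy=6,interpolation=cv2.INTER_CUBIC))
```

```text
(no output)
```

View pics/crop2.png

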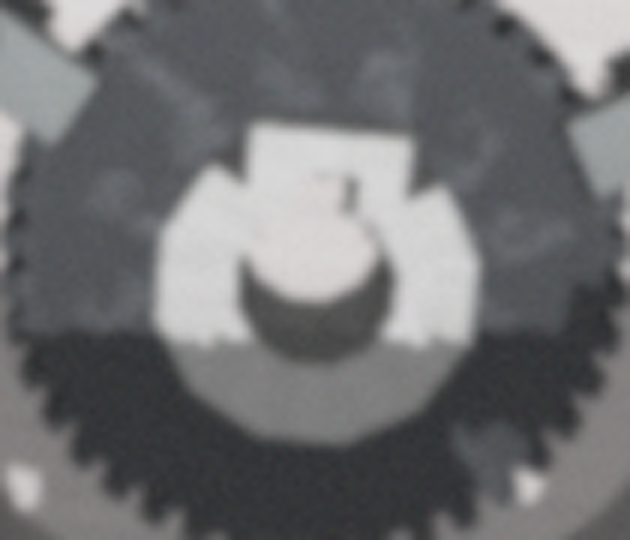

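The real hub is at w1 (262,175), in the aluminium fixture. A keyway-like slot points image-up (about tool +x). The gripper's shadow falls on it, so I'll take a closer, straight-down view.

Emit:
play_rows(translation=[[-0.022, 0.002, 0.03], [-0.022, 0.002, 0.03], [-0.022, 0.002, 0.03], [0, 0, 0], [0, 0, 0]], delta_rot=[[0, 0, 0], [0, 0, 0], [0, 0, 0], [0, 0, 0], [0, 0, 0]], grip=[1, 1, 1, 1, 1])

```text
clock: 3.32
tool_pos: [0.4729, -0.2088, 0.1684]
eef_rot: [0.994, 0.11, 0.001, 0.0]
contact_force: [1.1, 0.2, -0.1]
opening: 1.001
finger_force: 0.0
```

Run:
```python
from h import *
s=r.get_state();c=r.get_calibration("wrist");im=r.snapshot("wrist");cv2.imwrite("pics/w2.png",im)
import pickle;pickle.dump((s,c),open("w2.pkl","wb"))
u,v=proj(c,[.535,-.192,.062]).astype(int);print(u,v,s["tool_pos"])
# rectified ortho patch at z=.062, 0.2 mm/px : right=-y, up=+x
n=600;res=0.0001333
X=.535+(n/2-np.arange(n))*res;Y=-.192-(np.arange(n)-n/2)*res
mp=np.array([[proj(c,[x,y,.062]) for y in Y] for x in X],np.float32)
p=cv2.remap(im,mp[...,0],mp[...,1],cv2.INTER_CUBIC)
for k in range(0,n,75):
    cv2.line(p,(k,0),(k,8),(0,0,255));cv2.line(p,(0,k),(8,k),(0,0,255))
cv2.imwrite("pics/o2.png",p)
```

```text
252 107 [ 0.47290858 -0.20884221  0.16844118]
```

View pics/o2.png

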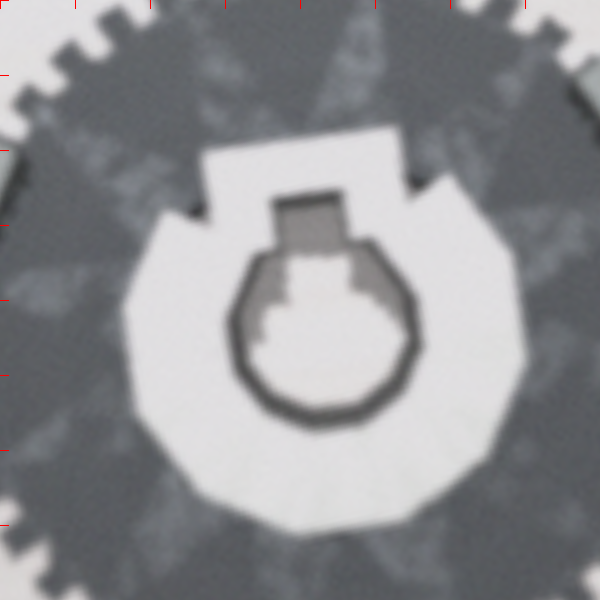

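Hub centre is about (0.530, -0.195), and the keyway points at about +0.126 rad from world +x. Its sizes match the list: bore radius 13 mm, slot reaching 19 mm. Next is the nest, viewed from the +x side.

Emit:
play_rows(translation=[[0.0204, -0.0377, -0.008], [0.0204, -0.0377, -0.008], [0.0204, -0.0377, -0.008], [0.0204, -0.0377, -0.008], [0.0204, -0.0377, 0], [0.0204, -0.0377, 0], [0.0204, -0.0377, 0], [0.0204, -0.0377, 0], [0.0204, -0.0377, 0], [0.0204, -0.0377, 0], [0, 0, 0], [0, 0, 0]], delta_rot=[[0, 0, 0], [0, 0, 0], [0, 0, 0], [0, 0, 0], [0, 0, 0], [0, 0, 0], [0, 0, 0], [0, 0, 0], [0, 0, 0], [0, 0, 0], [0, 0, 0], [0, 0, 0]], grip=[1, 1, 1, 1, 1, 1, 1, 1, 1, 1, 1, 1])

```text
clock: 4.88
tool_pos: [0.5879, 0.2041, 0.2002]
eef_rot: [0.994, 0.111, 0.001, 0.0]
contact_force: [-0.6, -0.4, -0.7]
opening: 0.998
finger_force: 0.0
```

```bash
cat >> h.py <<'E'
def ortho(im,c,x0,y0,z,n=600,res=0.0001333):
    X=x0+(n/2-np.arange(n))*res;Y=y0-(np.arange(n)-n/2)*res
    mp=np.array([[proj(c,[x,y,z]) for y in Y] for x in X],np.float32)
    return cv2.remap(im,mp[...,0],mp[...,1],cv2.INTER_CUBIC)
E
python3 - <<'E'
from h import *
s=r.get_state();c=r.get_calibration("wrist");im=r.snapshot("wrist");cv2.imwrite("pics/w3.png",im)
import pickle;pickle.dump((s,c),open("w3.pkl","wb"))
print(s["tool_pos"],s["q"].round(2),proj(c,[.53,.19,.062]),proj(c,[.515,.286,.083]))
for t in ("plate","window","nest","shaft"):
    for o in r.look_for("wrist",t)[:2]: print(t,np.round(o["point"],4),o["confidence"],proj(c,o["point"]).round())
p=ortho(im,c,.53,.22,.062,600,.0003)
cv2.imwrite("pics/o3.png",p)
E
```

```text
[0.5878531  0.20406024 0.20020915] [-0.4   0.75 -0.02  1.64  0.02  0.75 -1.78] [257.47156545 254.02397213] [137.05608717 257.58314928]
plate [0.6647 0.251  0.059 ] 0.97 [219.  78.]
plate [0.6411 0.1775 0.0594] 0.95 [304. 130.]
window [0.5409 0.2655 0.0312] 0.56 [181. 213.]
nest [0.5445 0.2555 0.029 ] 0.79 [193. 211.]
shaft [0.6416 0.1748 0.0548] 0.86 [306. 130.]
shaft [0.5462 0.1935 0.0615] 0.62 [258. 236.]
```

View pics/o3.png

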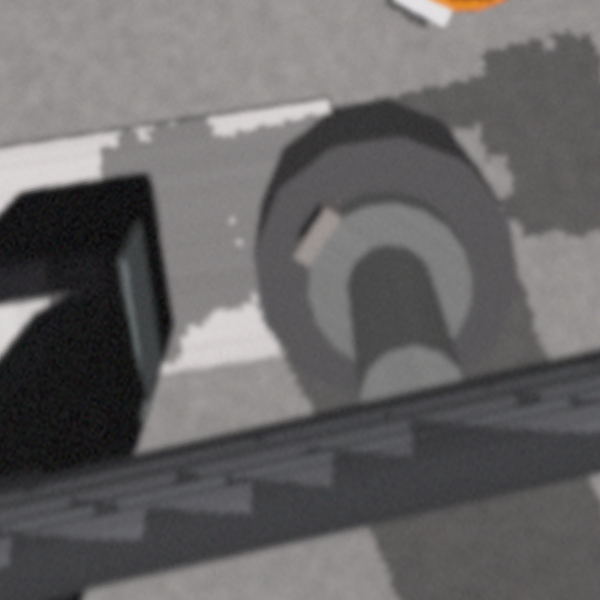

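Ortho view (0.3 mm/px at z = 62 mm): collar centre is at px (390,285), with width 49.5 mm as expected. The pale plate is at (319,235), facing up-left, and the scanner is to the left. I'll refine the angles numerically.

Run:
```python
from h import *
import pickle;s,c=pickle.load(open("w3.pkl","rb"));im=cv2.imread("pics/w3.png")
S=np.array([.5345,.193])
a=ortho(im,c,S[0]+.012,S[1]+.018,.062,400,.0001)
b=ortho(im,c,.58,.25,.003,400,.0004)
# plate strip by colour/brightness
lab=cv2.cvtColor(a,cv2.COLOR_BGR2LAB);L=lab[...,0]
print("plate px Lab",lab[200+35,200-5],[int(L[y,x]) for x,y in((200,200),(150,200),(250,300))])
m=((a.astype(int)[...,2]-a.astype(int)[...,0])>8)&(L>110)
n,lb,st,ce=cv2.connectedComponentsWithStats(m.astype(np.uint8))
for i in np.argsort(-st[1:,4])[:2]+1:
    pts=np.argwhere(lb==i)[:,::-1].astype(np.float32);rc=cv2.minAreaRect(pts)
    w=np.stack([S[0]+.012+(200-pts[:,1])*1e-4,S[1]+.018-(pts[:,0]-200)*1e-4],1)
    d=w.mean(0)-S;e,V=np.linalg.eigh(np.cov(w.T));print(st[i],rc,"bearing",np.degrees(np.arctan2(d[1],d[0])),np.hypot(*d),"normal",np.degrees(np.arctan2(V[1,0],V[0,0]))%180)
    cv2.polylines(a,[cv2.boxPoints(rc).astype(int)],1,(0,0,255))
g=cv2.cvtColor(b,cv2.COLOR_BGR2GRAY)
for l in cv2.createLineSegmentDetector().detect(g)[0][:,0]:
    L_=np.hypot(l[2]-l[0],l[3]-l[1])
    if L_>40:
        ang=np.degrees(np.arctan2(-(l[2]-l[0]),-(l[3]-l[1])))%180;print("line",l.round(),round(float(ang),1),round(float(L_)));cv2.line(b,tuple(l[:2].astype(int)),tuple(l[2:].astype(int)),(0,255,0))
cv2.imwrite("pics/c3.png",np.hstack([a,b]))
```

```text
plate px Lab [135 128 128] [136, 158, 121]
[ 106   99  112  142 4482] ((158.39163208007812, 173.4205322265625), (50.050872802734375, 167.73223876953125), 36.25383758544922) bearing 54.89372616991548 0.02650855873265237 normal 54.92019340969922
[130 209   1   5   5] ((130.0, 211.0), (4.0, 0.0), -90.0) bearing 66.44279804697051 0.027272880085494926 normal 90.0
line [ 11. 295. 132. 276.] 98.7 123
line [359. 118. 400. 140.] 61.6 46
line [ 60. 385.   0. 396.] 100.5 61
line [395.  94. 386.  48.] 11.1 46
line [136. 278. 154. 399.] 8.6 122
line [297. 307. 268. 352.] 146.9 54
line [ 92.  -0. 103.  41.] 14.6 43
line [297. 209. 192. 225.] 98.6 107
line [306. 217. 356. 207.] 100.8 51
line [107. 238.   0. 254.] 98.6 108
line [237. 307. 258. 255.] 158.1 56
line [105. 353. 113. 399.] 10.3 47
line [230. 352. 238. 307.] 170.2 46
line [139. 388. 130. 326.] 8.3 63
line [121. 398. 116. 357.] 7.1 42
```

View pics/c3.png

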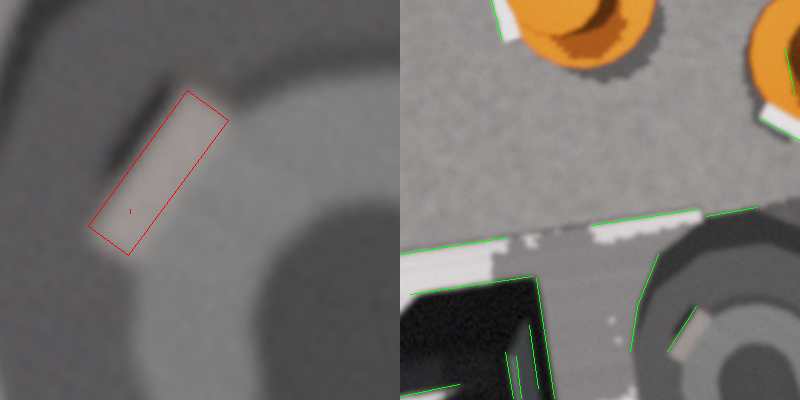

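Scanner direction is 98.6° and plate bearing 54.7°, so the turn is +43.9° CCW (0.77 rad, inside the stated range). The steel shaft is the one in the grey nest; the orange ones are excluded. Approaching and gripping.

Emit:
play_rows(translation=[[-0.0275, -0.0005, 0], [-0.027, -0.0004, 0], [0, 0, 0], [0, 0, 0.02], [0, 0, 0.02], [0, 0, 0.02], [0, 0, 0.02], [0, 0, 0.02], [0, 0, 0.005], [0, 0, 0], [0, 0, 0]], delta_rot=[[0, 0, 0], [0, 0, 0], [0, 0, 0], [0, 0, 0], [0, 0, 0], [0, 0, 0], [0, 0, 0], [0, 0, 0], [0, 0, 0], [0, 0, 0], [0, 0, 0]], grip=[1, 1, 1, 1, 1, 1, 1, 1, 1, 1, 1])

```text
clock: 6.5
tool_pos: [0.5349, 0.1933, 0.0951]
eef_rot: [0.994, 0.111, 0.001, -0.0]
contact_force: [-0.3, -0.3, 0.2]
opening: 1.0
finger_force: 0.0
```

Emit:
play_rows(translation=[[0, 0, 0], [0, 0, 0], [0, 0, 0], [0, 0, 0], [0, 0, 0], [0, 0, 0], [0, 0, 0], [0, 0, 0]], delta_rot=[[0, 0, 0], [0, 0, 0], [0, 0, 0], [0, 0, 0], [0, 0, 0], [0, 0, 0], [0, 0, 0], [0, 0, 0]], grip=[-1, -1, -1, -1, -1, -1, -1, -1], squeeze=50)

```text
clock: 7.5
tool_pos: [0.5341, 0.1933, 0.0944]
eef_rot: [0.994, 0.111, 0.0, -0.0]
contact_force: [1.2, 0.3, -0.8]
opening: 0.282
finger_force: 50.0
```

Emit:
play_rows(translation=[[0, 0, 0], [0, 0, 0], [0, 0, 0], [0, 0, 0], [0, 0, 0], [0, 0, 0], [0, 0, 0], [0, 0, 0]], delta_rot=[[0, 0, -7.3], [0, 0, -7.3], [0, 0, -7.3], [0, 0, -7.3], [0, 0, -7.3], [0, 0, -7.4], [0, 0, 0], [0, 0, 0]], grip=[-1, -1, -1, -1, -1, -1, -1, -1])

```text
clock: 8.5
tool_pos: [0.5343, 0.1928, 0.0944]
eef_rot: [0.881, 0.473, -0.0, 0.0]
contact_force: [0.1, 0.4, 0.3]
opening: 0.284
finger_force: 50.0
```

```bash
cat > m.py <<'E'
from h import *
import sys,pickle
name,zc,sz=sys.argv[1],float(sys.argv[2]),.00012
s=r.get_state();c=r.get_calibration("wrist");im=r.snapshot("wrist");cv2.imwrite(f"pics/{name}.png",im);pickle.dump((s,c),open(name+".pkl","wb"))
S=np.array(s["tool_pos"][:2]);rv=Rot.from_quat(s["eef_rot"]).as_matrix()
print(s["clock"],s["tool_pos"].round(4),"yaw",np.degrees(np.arctan2(rv[1,0],rv[0,0])).round(2),"tilt",rv[:,2].round(4),s["contact_force"].round(1),s["q"].round(2))
a=ortho(im,c,S[0],S[1],zc,600,sz);ai=a.astype(int)
m=((ai[...,2]-ai[...,0])>8)&(ai.mean(2)>100)
n,lb,st,ce=cv2.connectedComponentsWithStats(m.astype(np.uint8))
for i in np.argsort(-st[1:,4])[:2]+1:
    pts=np.argwhere(lb==i)[:,::-1].astype(np.float32);rc=cv2.minAreaRect(pts)
    w=np.stack([(300-pts[:,1])*sz,-(pts[:,0]-300)*sz],1);d=w.mean(0);V=np.linalg.eigh(np.cov(w.T))[1]
    print(st[i],"size mm",np.round(np.array(rc[1])*sz*1e3,1),"rect",round(rc[2],1),"ctr",d.round(4),"bearing",np.degrees(np.arctan2(d[1],d[0])).round(1),np.hypot(*d).round(4),"normal",np.round(np.degrees(np.arctan2(V[1,0],V[0,0]))%180,1))
    cv2.polylines(a,[cv2.boxPoints(rc).astype(int)],1,(0,0,255))
cv2.imwrite(f"pics/{name}o.png",a)
E
python3 m.py w4 .062
```

```text
8.5 [0.5343 0.1928 0.0944] yaw 56.48 tilt [ 2.e-04 -4.e-04 -1.e+00] [0.1 0.4 0.3] [-0.31  0.86 -0.2   1.86  0.34  0.46 -1.34]
[  74  330   46   80 2070] size mm [9.2 5. ] rect 77.6 ctr [-0.0093  0.0243] bearing 110.9 0.026 normal 86.1
[ 75 402   4   5  11] size mm [0.5 0.3] rect 63.4 ctr [-0.0125  0.0268] bearing 115.0 0.0295 normal 124.4
```

View pics/w4o.png

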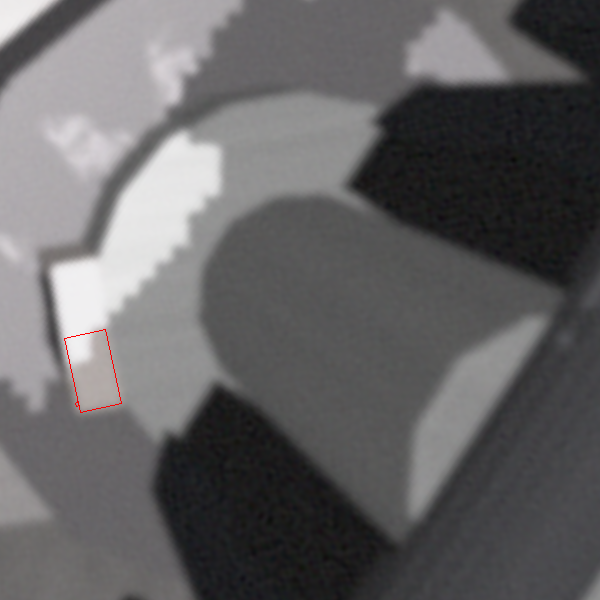

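Plate corners are at about (50,262), (100,255), (122,402) and (80,410). Length is 18 mm, with the axis near the image centre. I'll fit the edges sub-pixel.

Run:
```python
from h import *
import pickle
s,c=pickle.load(open("w4.pkl","rb"));im=cv2.imread("pics/w4.png")
a=cv2.cvtColor(ortho(im,c,*s["tool_pos"][:2],.062,600,.00012),cv2.COLOR_BGR2GRAY).astype(float)
gx=cv2.GaussianBlur(cv2.Sobel(a,cv2.CV_64F,1,0,ksize=5),(0,0),2)
def fit(name,rows,f,w,sgn):
    P=[]
    for y in rows:
        x0=int(f(y));seg=np.clip(sgn*gx[y,x0-w:x0+w+1],0,None);k=seg.argmax();sl=seg[max(0,k-4):k+5];P.append((y,x0-w+max(0,k-4)+(sl*np.arange(len(sl))).sum()/sl.sum()))
    P=np.array(P);k=np.polyfit(P[:,0],P[:,1],1);rs=P[:,1]-np.polyval(k,P[:,0]);g=abs(rs)<2.5;k=np.polyfit(P[g,0],P[g,1],1)
    print(name,"normal deg",90+np.degrees(np.arctan(k[0])),"rms",rs[g].std(),g.sum(),len(g))
fit("outer",range(275,402),lambda y:50+(y-262)*.2,14,1)
fit("outer lit",range(272,340),lambda y:50+(y-262)*.2,14,1)
fit("outer dim",range(365,402),lambda y:50+(y-262)*.2,14,1)
fit("inner",range(335,395),lambda y:100+(y-255)*.16,10,-1);fit("inner+",range(335,395),lambda y:100+(y-255)*.16,10,1)
# collar rim circle on upper-left arc
P=[]
for t in np.radians(np.arange(95,150,1)):
    rr=np.arange(185,235);prof=np.array([a[int(300-q*np.sin(t)),int(300+q*np.cos(t))] for q in rr]);g=np.gradient(cv2.GaussianBlur(prof[:,None],(1,0+9),2)[:,0]);P.append((300+rr[g.argmin()]*np.cos(t),300-rr[g.argmin()]*np.sin(t)))
P=np.array(P);from scipy.optimize import least_squares
q=least_squares(lambda v:np.hypot(P[:,0]-v[0],P[:,1]-v[1])-208.3,[300,300],loss="soft_l1").x;print("collar ctr",q,"offset world mm",(300-q[1])*.12,(300-q[0])*.12)
print("bearing",np.degrees(np.arctan2(-(88-q[0]),-(332-q[1]))))
```

```text
outer normal deg 100.56383714612568 rms 0.6157358955230939 127 127
outer lit normal deg 98.91524278505467 rms 0.20047294700901624 68 68
outer dim normal deg 103.03236692845687 rms 0.3571243311924946 37 37
inner normal deg 102.28076956776106 rms 0.6156809247103813 60 60<stdin>:9: RuntimeWarning: invalid value encountered in scalar divide
Traceback (most recent call last):
TypeError: expected non-empty vector for x
```

The fits agree with the kinematics to within about 1° (98.6–100.5° against 98.6°). Holding still for the read, then lifting straight up.

Emit:
play_rows(translation=[[0, 0, 0], [0, 0, 0], [0, 0, 0], [0, 0, 0], [0, 0, 0], [0, 0, 0], [0, 0, 0], [0, 0, 0], [0, 0, 0], [0, 0, 0], [0, 0, 0], [0, 0, 0], [0, 0, 0], [0, 0, -0.01], [0, 0, -0.018], [0, 0, -0.018], [0, 0, -0.018], [0, 0, -0.018], [0, 0, -0.018], [0, 0, 0]], delta_rot=[[0, 0, -0.1], [0, 0, 0], [0, 0, 0], [0, 0, 0], [0, 0, 0], [0, 0, 0], [0, 0, 0], [0, 0, 0], [0, 0, 0], [0, 0, 0], [0, 0, 0], [0, 0, 0], [0, 0, 0], [0, 0, 0], [0, 0, 0], [0, 0, 0], [0, 0, 0], [0, 0, 0], [0, 0, 0], [0, 0, 0]], grip=[-1, -1, -1, -1, -1, -1, -1, -1, -1, -1, -1, -1, -1, -1, -1, -1, -1, -1, -1, -1], squeeze=55)

```text
clock: 11.05
tool_pos: [0.5343, 0.1939, 0.1957]
eef_rot: [0.88, 0.475, 0.001, -0.0]
contact_force: [-0.8, 0.1, -5.0]
opening: 0.285
finger_force: 55.0
```

Emit:
play_rows(translation=[[-0.0163, 0.0106, 0], [-0.0326, 0.0211, 0], [-0.0326, 0.0211, 0], [-0.0326, 0.0211, 0], [-0.0326, 0.0211, 0], [-0.0326, 0.0211, 0], [-0.0326, 0.0211, 0], [-0.0326, 0.0211, 0], [-0.0326, 0.0211, 0], [-0.0326, 0.0211, 0], [-0.0163, 0.0106, 0], [0, 0, 0], [0, 0, 0]], delta_rot=[[0, 0, 0], [0, 0, 0], [0, 0, 0], [0, 0, 0], [0, 0, 0], [0, 0, 0], [0, 0, 0], [0, 0, 0], [0, 0, 0], [0, 0, 0], [0, 0, 0], [0, 0, 0], [0, 0, 0]], grip=[-1, -1, -1, -1, -1, -1, -1, -1, -1, -1, -1, -1, -1])

```text
clock: 12.68
tool_pos: [0.5317, -0.193, 0.1942]
eef_rot: [0.879, 0.476, 0.0, -0.001]
contact_force: [0.3, -0.1, -4.2]
opening: 0.281
finger_force: 55.0
```

Emit:
play_rows(translation=[[0, 0, 0], [0, 0, 0], [0, 0, 0], [0, 0, 0], [0, 0, 0], [0, 0, 0], [0, 0, 0], [0, 0, 0], [0, 0, 0], [0, 0, 0], [0, 0, 0], [0, 0, 0], [0, 0, 0]], delta_rot=[[0, 0, 8], [0, 0, 9], [0, 0, 9], [0, 0, 9], [0, 0, 9], [0, 0, 9], [0, 0, 9], [0, 0, 9], [0, 0, 9], [0, 0, 9], [0, 0, 3], [0, 0, 0], [0, 0, 0]], grip=[-1, -1, -1, -1, -1, -1, -1, -1, -1, -1, -1, -1, -1])

```text
clock: 14.3
tool_pos: [0.5317, -0.1947, 0.1944]
eef_rot: [0.953, -0.302, -0.0, -0.0]
contact_force: [0.5, 0.1, -4.2]
opening: 0.285
finger_force: 55.0
```

```bash
python3 m.py w5 .158
```

```text
14.3 [ 0.5317 -0.1947  0.1944] yaw -35.16 tilt [ 1.e-04  4.e-04 -1.e+00] [ 0.5  0.1 -4.2] [ 0.2   0.7   0.11  1.82 -0.12  0.63 -1.8 ]
[ 190   63  150   57 4612] size mm [ 5.7 17.6] rect 81.5 ctr [0.0253 0.0054] bearing 12.0 0.0259 normal 4.4
[274  62   2   2   2] size mm [0.2 0. ] rect 135.0 ctr [0.0285 0.0031] bearing 6.1 0.0287 normal 45.0
```

```bash
python3 m.py w5 .162
python3 - <<'E'
from h import *
s=r.get_state();print(s["tool_pos"],s["moment"])
E
```

```text
14.35 [ 0.5317 -0.195   0.1944] yaw -35.2 tilt [ 1.e-04  3.e-04 -1.e+00] [ 0.   0.4 -4.8] [ 0.2   0.7   0.11  1.82 -0.12  0.63 -1.8 ]
[ 202   56  148   55 4406] size mm [ 5.5 17.4] rect 82.6 ctr [0.0261 0.0039] bearing 8.5 0.0264 normal 4.7
[248  63   3   3   3] size mm [0.3 0. ] rect -135.0 ctr [0.0283 0.0061] bearing 12.2 0.029 normal 135.0
[ 0.53164007 -0.19512803  0.19443095] [ 0.01865707 -0.00348508 -0.01250213]
```

View pics/w5o.png

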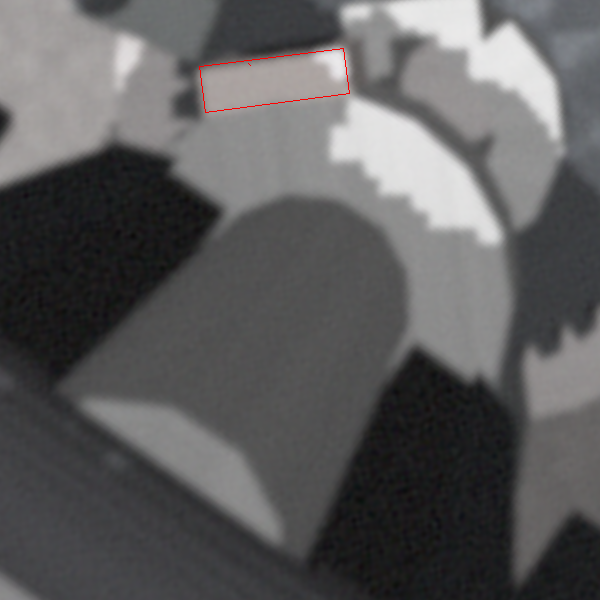

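The plate/key angle measures 7.4° against the 7.2° target, and the axis is within 1 mm. Nudge sideways, then lower the journal 11 mm into the bore and check forces.

Emit:
play_rows(translation=[[-0.0008, 0.0006, 0], [0, 0, 0.012], [0, 0, 0.014], [0, 0, 0.01], [0, 0, 0.004], [0, 0, 0.004], [0, 0, 0.004], [0, 0, 0.004], [0, 0, 0.002], [0, 0, 0], [0, 0, 0]], delta_rot=[[0, 0, 0], [0, 0, 0], [0, 0, 0], [0, 0, 0], [0, 0, 0], [0, 0, 0], [0, 0, 0], [0, 0, 0], [0, 0, 0], [0, 0, 0], [0, 0, 0]], grip=[-1, -1, -1, -1, -1, -1, -1, -1, -1, -1, -1])

```text
clock: 15.78
tool_pos: [0.5307, -0.1954, 0.1405]
eef_rot: [0.953, -0.303, 0.0, 0.0]
contact_force: [0.1, 0.1, -3.8]
opening: 0.284
finger_force: 55.0
```

Emit:
play_rows(translation=[[0, 0, 0.002], [0, 0, 0.002], [0, 0, 0.002], [0, 0, 0.001], [0, 0, 0.001], [0, 0, 0], [0, 0, 0]], delta_rot=[[0, 0, 0], [0, 0, 0], [0, 0, 0], [0, 0, 0], [0, 0, 0], [0, 0, 0], [0, 0, 0]], grip=[-1, -1, -1, -1, -1, -1, -1])

```text
clock: 16.65
tool_pos: [0.5307, -0.1953, 0.1325]
eef_rot: [0.953, -0.303, 0.0, 0.0]
contact_force: [0.0, 0.3, -4.8]
opening: 0.284
finger_force: 55.0
```

Foot is 19 mm in with no contact, so the key has entered the keyway. Next: down to about 1.5 mm above home (TCP 0.1064).

Emit:
play_rows(translation=[[0, 0, 0.004], [0, 0, 0.005], [0, 0, 0.005], [0, 0, 0.005], [0, 0, 0.004], [0, 0, 0.0015], [0, 0, 0], [0, 0, 0]], delta_rot=[[0, 0, 0], [0, 0, 0], [0, 0, 0], [0, 0, 0], [0, 0, 0], [0, 0, 0], [0, 0, 0], [0, 0, 0]], grip=[-1, -1, -1, -1, -1, -1, -1, -1], squeeze=60)

```text
clock: 17.65
tool_pos: [0.5308, -0.1954, 0.1081]
eef_rot: [0.953, -0.303, 0.0, 0.0]
contact_force: [0.1, -1.1, -4.5]
opening: 0.279
finger_force: 60.0
```

Emit:
play_rows(translation=[[0, 0, 0.0005], [0, 0, 0.0005], [0, 0, 0.0005], [0, 0, 0.0005], [0, 0, 0], [0, 0, 0]], delta_rot=[[0, 0, 0], [0, 0, 0], [0, 0, 0], [0, 0, 0], [0, 0, 0], [0, 0, 0]], grip=[-1, -1, -1, -1, -1, -1])

```text
clock: 18.4
tool_pos: [0.5306, -0.1953, 0.1063]
eef_rot: [0.953, -0.303, 0.0, 0.0]
contact_force: [-1.8, 0.6, 4.4]
opening: 0.281
finger_force: 60.0
```

Collar contact reached at the expected height. Building up the push.

Emit:
play_rows(translation=[[0, 0, 0.0005], [0, 0, 0.0005], [0, 0, 0], [0, 0, 0], [0, 0, 0]], delta_rot=[[0, 0, 0], [0, 0, 0], [0, 0, 0], [0, 0, 0], [0, 0, 0]], grip=[-1, -1, -1, -1, -1])

```text
clock: 19.02
tool_pos: [0.5306, -0.1953, 0.1063]
eef_rot: [0.953, -0.303, 0.0, -0.0]
contact_force: [-4.1, 1.9, 12.6]
opening: 0.279
finger_force: 60.0
```

Emit:
play_rows(translation=[[-0.0003, 0.0002, 0.0004], [0, 0, 0.0004], [0, 0, 0], [0, 0, 0], [0, 0, 0], [0, 0, 0]], delta_rot=[[0, 0, 0], [0, 0, 0], [0, 0, 0], [0, 0, 0], [0, 0, 0], [0, 0, 0]], grip=[-1, -1, -1, -1, -1, -1])

```text
clock: 19.77
tool_pos: [0.5307, -0.1953, 0.1063]
eef_rot: [0.953, -0.303, 0.001, -0.0]
contact_force: [-4.4, 3.3, 19.3]
opening: 0.284
finger_force: 60.0
```

Emit:
play_rows(translation=[[0, 0, 0], [0, 0, 0], [0, 0, 0], [0, 0, 0]], delta_rot=[[0, 0, 0], [0, 0, 0], [0, 0, 0], [0, 0, 0]], grip=[-1, -1, -1, -1])

```text
clock: 20.27
tool_pos: [0.5307, -0.1953, 0.1063]
eef_rot: [0.953, -0.303, 0.001, -0.0]
contact_force: [-3.8, 3.1, 18.3]
opening: 0.281
finger_force: 60.0
```

Run:
```python
from plant import r
s=r.get_state();print(s["tool_pos"],s["contact_force"]);print(r.finish_job())
```

```text
[ 0.53067212 -0.19531425  0.10626201] [-3.82150715  3.12852656 18.27303175]
the job is handed in; nothing more can be done
None
```

The job is handed in at about 20 s: the shaft was turned square to the scanner (within about 1–2° by camera), held still for about 1.6 s, then seated key-in-keyway at the home height; it is still gripped and pressed down with about 18–19 N, though nothing in the interface confirmed the code read.

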